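Shim the rocking balance level

TASK

The small bench balance leans over onto its short front-left foot and rocks. With the fingertips, push the wooden wedge along the worktop, thin end first, under that short foot until the balance stands level and the rocking has stopped; then press down with the fingertips on the top of the balance's housing at the corner above that foot to check that it stays firm, and take the hand away. Only push and press: do not lift the wedge or the balance, do not shove the balance out of its place, and leave the jar, the dropper bottle and the weighing boat alone.

Things in the scene. Friction and masses are not known exactly. Their poses are not given: they have to be found in the camera images.
- balance: White bench balance, 140 mm deep (own x), 160 mm wide (own y), about 1.4 kg, loose, on four round rubber feet; display along its front edge (own -x). Origin: centre of the footprint at sole height; own z up, own +y its left. Housing from 20 to 58 mm above the origin; steel pan 108 mm across, top at 68 mm, centred 14 mm behind the middle. Leans 5.5 degrees onto the short foot at the start
- short_foot (a point): lowest point of the short front-left foot (balance x -52, y +68, z +8 mm); feet are balls of 24 mm diameter. It is 8 mm shorter than the rest, so the balance is level when 8 mm are under it. It carries only about 2 N until then; a wedge pushed much too far tips the balance the other way and shoves it along
- press_corner (a point): point on the flat top of the housing above the short foot (balance x -54, y +64, z +58 mm): press here to test
- wedge: Light wooden wedge, loose, about 0.1 kg, 85 mm long (own x), 50 mm wide. Flat underside on the worktop; top slopes evenly from 1.5 mm thick at the thin end (own +x) to 20 mm at the back: 8 mm thick 30 mm behind the thin end. Origin: centre of the underside. Starts left of the balance, thin end 10 to 30 mm from the short foot and pointing at it. Friction holds it where it is left
- wedge_tip (a point): middle of the wedge's thin end, at the worktop
- wedge_back (a point): middle of the wedge's blunt back face, 10 mm above the worktop: push here
- weigh_boat: white square weighing boat, 70 x 70 x 18 mm, origin at the centre of its underside; leave alone
- amber_jar: small amber jar with dark cap, 52 mm across, 89 mm tall, origin at the centre of its underside; leave alone
- dropper: small dropper bottle, 33 mm across, 102 mm tall, origin at the centre of its underside; leave alone

How it is judged:
By the outcome, as a careful person would: the job done as asked, in the order asked, and still so for the second after the job is handed in, with the robot touching nothing.
It also fails if it takes over 50 s, if anything falls off the work surface, if the arm or the gripper's body presses on something with over 40 N, if the wrist force passes 120 N, or if a joint passes its speed limit or range.

ROBOT

A 6-joint arm with a two-finger parallel gripper is mounted at the origin on a cart in front of the work surface, level with it; the furniture and walls round the work are solid. World frame = base frame: x ahead of the robot, y to its left, z up, the work surface at z = 0. Lengths are in m, angles in degrees, forces in N, time in s.
With the tool pointing down it reaches from about 0.25 to 0.775 m from the base axis. Payload 4 kg.
Tool frame: the origin (TCP) lies midway between the tips of the shut fingers; the grasp point (between the pads) lies 19 mm behind it; z points along the fingers, y is the direction in which the jaws open and shut (so a half turn about z gives the same grasp; the last joint's range is limited). The gripper opens to 85 mm and grips with 20 to 120 N. Pads are 22 mm wide; open, the fingers measure 114 mm over their backs; the gripper's body (76 mm by 85 mm) begins 54 mm behind the grasp point. The pads swing forward as they close: fully open they stand 13 mm farther back than shut.
Start: joints at [65.14, 4.996, 78.535, -0, 96.463, -5.907], TCP at [0.179, 0.52, 0.231] pointing down, gripper open.
Joint ranges: [-177.83, 177.83], [-43.37, 116.18], [15.69, 146.23], [-61.86, 241.86], [9.47, 152.12], [-147.06, 147.06]. Speed limits (degrees/s): [159.86, 159.86, 180, 180, 180, 180].

INTERFACE

Orientations are given as a 3x3 rotation matrix whose columns are the frame's x, y, z axes.
In Python, from plant import state, camera, order, spotter gives the robot as it stands.
- The arm moves only by the tool apply_moves, never from a script. Its arguments are lists of equal length, an entry for each row: "grip": the opening, from 0 (shut) to 1 (fully open); "travel": the shift along the tool's x, y, z in units of 250 mm (1.0 is 250 mm), a list of three; "spin": the turn about the tool's z in units of 90 degrees (1.0 is 90 degrees). A call has exactly 5 rows; each row shifts and turns the commanded pose from where the row before left it, along the tool's axes as they then stand; what a row does not reach is not made up. A row lasts 1/12 s, in which the tool goes at most 41.7 mm and 7.16 degrees, less where a joint would pass 70% of its speed; a pose out of reach is approached as far as the arm can. A call with a number of a shift or a turn outside -1 to 1 is refused whole. A call with a gripper value outside its range is refused whole. The fingers move at their own pace and stop on an object; "squeeze" is the grip in N (left out, the last holds). Time passes only in rows, so rows that do not move let the fingers close, or fill a call up. It gives the time, the measured TCP pose, the force and the opening at its end, in the units of the state.
- state(): the state, without advancing time (a new reading comes with each control period).
- camera(name): name is "scene" or "side" or "wrist"; returns a dict with "pixels" (480x640x3 uint8, blue, green, red), "depth" (480x640 float32, m along the optical axis (not along the pixel's ray), 0 where there is no reading), "mtx" (3x3 intrinsics, pixels), "position" and "attitude" of the camera in the world; the wrist camera has in their place "T_tool_cam" (4x4, takes a point from camera to tool coordinates, whose origin is the TCP and whose axes are the flange's). Camera axes: x right, y up, looking along -z (the intrinsics and any distortion apply to the point x, -y, -z); pixel columns grow to the right and rows downward; lengths in m; the calibration is good to about 2 mm. A picture is of the moment at which its call begins: read the wrist's pose just before it.
- order.hand_in(): hands the job in, once; it reports no verdict.
Trained networks look in a picture, given as the dict that the camera call returned (one of the last four; its "shot" number tells which), for a name from the list of things; names that differ only in an ending like _2 or _b are one class to them, and where a whole thing is asked for, a point or a joint stands for the part that bears it (a point fixed in the world has none). Each returns a list of dicts, best first, with "p" (0 to 1); they miss things now and then, are a little off and sometimes report something else, mostly with a low value. They report only what shows in the picture. A call takes as long as a camera call.
- spotter.boxes_of(target, picture): "position" ([x, y, z] in m, in the coordinates of the camera as it stood for that picture, good to about 4 mm: the middle of the surface that is visible of it).
- spotter.trace(target, picture): "pixels" (480x640 bool, what is visible of it).
- spotter.tip_of(target, picture): "position" ([x, y, z] in m, in the coordinates of the camera as it stood for that picture, good to about 4 mm: a listed point, or the origin of a listed thing).
The state is a dict: "time_s": time; "joint_positions": joint angles; "qd": joint speeds; "joint_torque": joint torques, N m; "eef_pos": TCP position; "eef_rot": TCP orientation; "contact_force": force on the tool from outside, world axes, zero at the start; "wrist_torque": the same for the moment, N m; "grip_width": finger opening in m.
Only numpy, scipy, OpenCV 4.12 (cv2) and the standard library are available. Lean on these libraries where they do the work, as an engineer would, in place of code of your own. Each camera call takes 0.05 s, during which the arm holds its last target.

## Working session

There is one attempt and no reset: what is moved stays moved. The work goes in short steps, Python scripts to look and compute and a tool call to move; the robot and the scene stay as the last step left them, time stands still between calls to the robot, and variables do not carry over. Pictures are saved under pics/ and viewed, and the job is handed in when it is done.

Besides the shell and the picture viewer there is one more tool, called after ">>>" as name(argument=value, ...), one argument or row to a line, values as JSON. apply_moves: Moves the arm, as the interface text tells. Its arguments: {"type":"object","properties":{"grip":{"type":"array","items":{"type":"number"}},"travel":{"type":"array","items":{"type":"array","items":{"type":"number","minimum":-1,"maximum":1}}},"spin":{"type":"array","items":{"type":"number","minimum":-1,"maximum":1}},"squeeze":{"type":"number"}},"required":["grip","travel","spin"]}

```bash
mkdir -p pics; ls; cat > h.py <<'E'
import numpy as np, cv2
from plant import state, camera, order, spotter
def pose(pic,st=None):
    if "T_tool_cam" in pic:
        T=np.eye(4);T[:3,:3]=np.array(st["eef_rot"]);T[:3,3]=st["eef_pos"]
        return T@np.array(pic["T_tool_cam"])
    T=np.eye(4);a=np.array(pic["attitude"]);T[:3,:3]=a if a.shape==(3,3) else np.nan;T[:3,3]=pic["position"];return T
def w(T,p): return T[:3,:3]@np.array(p)+T[:3,3]
def cloud(pic,T):
    K=np.array(pic["mtx"]);d=pic["depth"];v,u=np.mgrid[0:480,0:640]
    c=np.stack([(u-K[0,2])/K[0,0]*d,-(v-K[1,2])/K[1,1]*d,-d],-1)
    return c@T[:3,:3].T+T[:3,3]
E
python3 - <<'E'
from h import *
s=state();print({k:np.round(v,3).tolist() for k,v in s.items()})
for n in("scene","side","wrist"):
    s=state();p=camera(n);cv2.imwrite(f"pics/{n}0.png",p["pixels"])
    T=pose(p,s);print(n,{k:np.round(v,3).tolist() for k,v in p.items() if k not in("pixels","depth")})
    for t in("short_foot","press_corner","wedge_tip","wedge_back","balance","wedge"):
        for r in spotter.tip_of(t,p)[:2]: print(t,round(r["p"],2),np.round(w(T,r["position"]),4))
E
```

```text
pics
{'time_s': 0.0, 'joint_positions': [65.142, 5.042, 78.627, 0.001, 96.465, -5.907], 'qd': [-0.06, 0.055, 0.005, 0.036, 0.058, 0.058], 'joint_torque': [0.001, -35.187, -31.328, -0.0, 0.011, 0.0], 'eef_pos': [0.178, 0.52, 0.23], 'eef_rot': [[-0.946, 0.325, -0.001], [0.325, 0.946, -0.002], [0.0, -0.002, -1.0]], 'contact_force': [0.603, -0.259, -0.123], 'wrist_torque': [-0.002, 0.012, -0.027], 'grip_width': 0.085}
scene {'mtx': [[533.377, 0.0, 321.323], [0.0, 533.377, 252.609], [0.0, 0.0, 1.0]], 'position': [0.26, 0.456, 0.639], 'attitude': [[-0.792, 0.412, -0.45], [-0.61, -0.554, 0.566], [-0.016, 0.723, 0.69]], 'shot': 1}
short_foot 0.6 [ 0.5193 -0.0541  0.0024]
press_corner 0.71 [ 0.5131 -0.0515  0.0468]
wedge_tip 0.58 [ 0.5121 -0.0418  0.0023]
wedge_tip 0.49 [0.7312 0.0613 0.002 ]
wedge_back 0.94 [0.5307 0.0405 0.0112]
balance 0.67 [ 0.5612 -0.1265 -0.0028]
wedge 0.88 [5.23e-01 5.00e-04 7.00e-04]
side {'mtx': [[599.091, 0.0, 316.315], [0.0, 599.091, 233.646], [0.0, 0.0, 1.0]], 'position': [0.597, -0.837, 0.441], 'attitude': [[1.0, -0.008, -0.013], [-0.008, 0.4, -0.917], [0.012, 0.917, 0.4]], 'shot': 2}
short_foot 0.68 [ 0.74   -0.0025  0.002 ]
press_corner 0.74 [ 0.5119 -0.0525  0.0507]
wedge_back 0.61 [0.5285 0.0442 0.0072]
balance 0.56 [ 5.585e-01 -1.293e-01 -2.000e-04]
wrist {'mtx': [[391.17, 0.0, 333.784], [0.0, 391.17, 240.107], [0.0, 0.0, 1.0]], 'T_tool_cam': [[0.0, 0.951, 0.31, 0.081], [1.0, 0.0, -0.0, 0.0], [-0.0, 0.31, -0.951, -0.143], [0.0, 0.0, 0.0, 1.0]], 'shot': 3}
```

View pics/scene0.png

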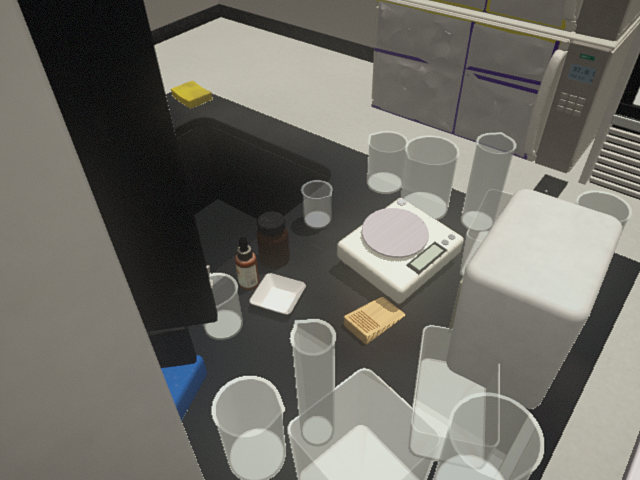

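View pics/side0.png

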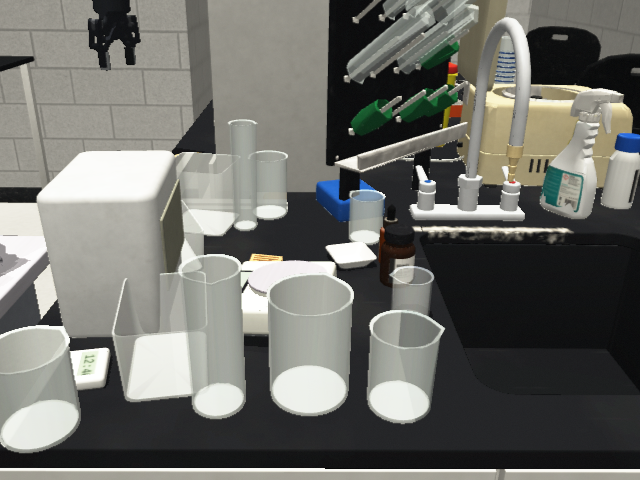

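```bash
python3 - <<'E'
from h import *
p=camera("scene");T=pose(p);C=cloud(p,T);ok=p["depth"]>0
m=np.zeros((600,800,3),np.uint8)
# topdown: x up 0..1.0 ; y left
def put(C,ok,col=None):
    q=C[ok];b=p["pixels"][ok]
    r=(600-(q[:,0])*600).astype(int);c=(400-q[:,1]*600).astype(int)
    k=(r>=0)&(r<600)&(c>=0)&(c<800)&(q[:,2]<.4)&(q[:,2]>-.02)
    o=np.argsort(q[k][:,2]); z=q[k][:,2][o]
    m[r[k][o],c[k][o]]=cv2.applyColorMap(np.clip(z/0.3*255,0,255).astype(np.uint8).reshape(-1,1),cv2.COLORMAP_JET)[:,0]
put(C,ok)
p2=camera("side");T2=pose(p2);C2=cloud(p2,T2);put_ok=p2["depth"]>0
p1=p;p=p2;put(C2,put_ok)
cv2.imwrite("pics/top.png",m)
for n,pp,TT,CC in(("scene",p1,T,C),("side",p2,T2,C2)):
  for t in("wedge","balance","amber_jar","dropper","weigh_boat"):
    for r in spotter.trace(t,pp)[:1]:
        k=r["pixels"]&(pp["depth"]>0);q=CC[k]
        print(n,t,round(r["p"],2),k.sum(),np.round(np.percentile(q,[2,50,98],axis=0),3).tolist())
        if n=="scene": np.save(f"{t}.npy",q)
E
```

```text
scene wedge 0.69 1555 [[0.493, -0.038, 0.001], [0.519, 0.011, 0.01], [0.549, 0.046, 0.019]]
scene balance 0.92 7724 [[0.482, -0.194, 0.018], [0.546, -0.099, 0.056], [0.625, -0.038, 0.072]]
scene amber_jar 0.64 1659 [[0.707, -0.059, -0.001], [0.721, 0.004, 0.058], [0.773, 0.017, 0.089]]
scene dropper 0.7 928 [[0.712, 0.042, -0.001], [0.721, 0.066, 0.049], [0.747, 0.076, 0.097]]
scene weigh_boat 0.96 1451 [[0.633, 0.021, -0.002], [0.673, 0.051, 0.004], [0.703, 0.09, 0.018]]
side wedge 0.45 192 [[0.506, -0.049, 0.016], [0.528, 0.033, 0.019], [0.554, 0.044, 0.053]]
side balance 0.56 2764 [[0.507, -0.203, 0.028], [0.536, -0.131, 0.06], [0.63, -0.052, 0.071]]
side amber_jar 0.57 1531 [[0.708, -0.035, 0.007], [0.726, -0.026, 0.061], [0.755, 0.003, 0.09]]
side dropper 0.75 316 [[0.712, 0.046, 0.006], [0.721, 0.054, 0.073], [0.736, 0.065, 0.099]]
side weigh_boat 0.74 880 [[0.635, 0.021, 0.001], [0.669, 0.077, 0.009], [0.7, 0.097, 0.018]]
```

View pics/top.png

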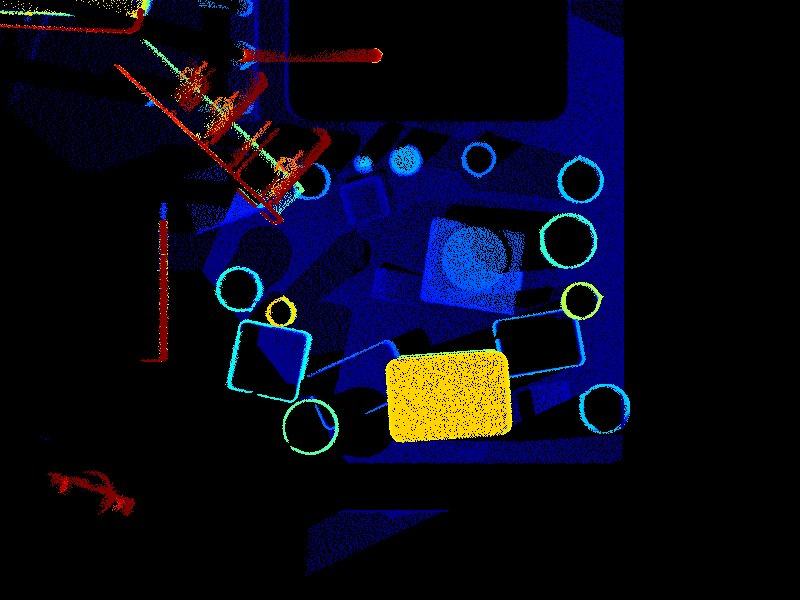

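```bash
python3 - <<'E'
import numpy as np,cv2
q=np.load("wedge.npy")
s=(q[:,2]>0.0005)&(q[:,2]<.03)&(q[:,1]>-.07)&(q[:,1]<.07);q=q[s]
# plane via ransac z=a x+b y+c
rng=np.random.default_rng(0);best=None
for _ in range(500):
    i=rng.choice(len(q),3,False);A=np.c_[q[i,:2],np.ones(3)]
    try:c=np.linalg.solve(A,q[i,2])
    except: continue
    e=abs(np.c_[q[:,:2],np.ones(len(q))]@c-q[:,2])<.0015
    if best is None or e.sum()>best.sum():best=e
c=np.linalg.lstsq(np.c_[q[best,:2],np.ones(best.sum())],q[best,2],rcond=None)[0]
print(c,np.hypot(*c[:2]),best.sum(),len(q))
print("heading",-c[:2]/np.hypot(*c[:2]))
print(cv2.minAreaRect(q[:,:2].astype(np.float32)*1000), cv2.boxPoints(cv2.minAreaRect(q[best][:,:2].astype(np.float32)*1000)))
b=np.load("balance.npy");s=(b[:,2]>.015)
print(np.round(cv2.boxPoints(cv2.minAreaRect(b[s][:,:2].astype(np.float32)*1000)),0))
E
```

```text
[ 0.04458035  0.21000127 -0.01313308] 0.2146810234609021 1102 1529
heading [-0.20765856 -0.97820137]
((521.9172973632812, 1.9052963256835938), (86.22042083740234, 52.51045608520508), 78.26243591308594) [[487.62494  -34.963554]
 [537.31586  -45.52707 ]
 [555.1503    38.366646]
 [505.4594    48.93016 ]]
[[ 474. -190.]
 [ 612. -212.]
 [ 637.  -54.]
 [ 499.  -32.]]
```

```bash
python3 - <<'E'
from h import *
s=state()
for n in("scene","side"):
    p=camera(n);T=pose(p);C=cloud(p,T);ok=p["depth"]>0
    def reg(x0,x1,y0,y1,l):
        k=ok&(C[...,0]>x0)&(C[...,0]<x1)&(C[...,1]>y0)&(C[...,1]<y1)&(C[...,2]>.02)&(C[...,2]<.5)
        if k.sum(): print(n,l,k.sum(),"zmax",np.percentile(C[k][:,2],[50,99]).round(3), np.percentile(C[k][:,:2],[1,99],axis=0).round(3).tolist())
    reg(.25,.43,-.2,.03,"box");reg(.35,.46,.03,.16,"tray");reg(.44,.53,.16,.25,"cyl");reg(.45,.56,.23,.31,"beak");reg(.2,.34,.1,.26,"beak2");reg(.33,.47,.14,.3,"sqbeak")
    reg(.63,.75,.1,.2,"b3")
    if n=="scene":
        k=ok&(C[...,2]>.2)&(C[...,0]<.5)&(C[...,0]>-.2)&(C[...,1]<.8)&(C[...,1]>-.1)&(np.mgrid[0:480,0:640][1]<220)
        q=C[k]; 
        for z in np.arange(.2,.7,.05):
            r=q[(q[:,2]>z)&(q[:,2]<z+.05)]
            if len(r): print(round(z,2),len(r),r.min(0).round(2),r.max(0).round(2))
E
```

```text
scene box 24502 zmax [0.197 0.202] [[0.267, -0.169], [0.421, 0.022]]
scene tray 1643 zmax [0.077 0.121] [[0.387, 0.043], [0.444, 0.16]]
scene cyl 6863 zmax [0.116 0.199] [[0.443, 0.162], [0.528, 0.247]]
scene beak 6473 zmax [0.082 0.12 ] [[0.453, 0.232], [0.553, 0.305]]
scene beak2 7900 zmax [0.1  0.14] [[0.245, 0.105], [0.338, 0.217]]
scene sqbeak 9741 zmax [0.092 0.198] [[0.331, 0.145], [0.469, 0.276]]
scene b3 1537 zmax [0.055 0.15 ] [[0.646, 0.12], [0.723, 0.192]]
0.3 137 [0.4  0.39 0.33] [0.4  0.4  0.35]
0.35 2414 [0.4  0.39 0.35] [0.4  0.43 0.4 ]
0.4 8576 [0.4  0.39 0.4 ] [0.4  0.46 0.45]
0.45 16265 [0.4  0.39 0.45] [0.4  0.46 0.5 ]
0.5 15957 [0.4  0.39 0.5 ] [0.4  0.44 0.55]
0.55 9682 [0.4  0.39 0.55] [0.4  0.42 0.6 ]
side box 22508 zmax [0.141 0.202] [[0.28, -0.185], [0.426, 0.009]]
side tray 1905 zmax [0.069 0.121] [[0.374, 0.045], [0.446, 0.16]]
side cyl 3916 zmax [0.097 0.2  ] [[0.446, 0.163], [0.529, 0.239]]
side beak 1761 zmax [0.08 0.12] [[0.497, 0.231], [0.553, 0.305]]
side sqbeak 4253 zmax [0.092 0.196] [[0.348, 0.148], [0.469, 0.285]]
side b3 4723 zmax [0.213 0.384] [[0.632, 0.118], [0.748, 0.2]]
```

View pics/wrist0.png

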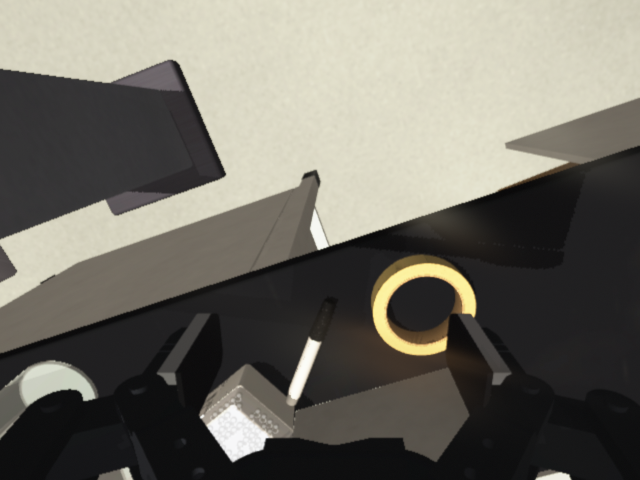

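```bash
python3 - <<'E'
from h import *
for n in("scene","side"):
    p=camera(n);T=pose(p);C=cloud(p,T);ok=p["depth"]>0
    k=ok&(C[...,0]>.1)&(C[...,0]<1)&(C[...,1]>.3)&(C[...,1]<.6)&(C[...,2]>.03)
    q=C[k];print(n,len(q))
    H={}
    for x,y,z in q:
        H.setdefault((round(x/.05)*5,round(y/.05)*5),[]).append(z)
    for kk in sorted(H): 
        if len(H[kk])>15: print(kk,len(H[kk]),round(min(H[kk]),2),round(max(H[kk]),2),end="; ")
    print()
    k=ok&(C[...,0]>-.1)&(C[...,0]<.8)&(C[...,1]>-.4)&(C[...,1]<.35)&(C[...,2]>.25)
    q=C[k];print(n,len(q));H={}
    for x,y,z in q:
        H.setdefault((round(x/.1)*10,round(y/.1)*10),[]).append(z)
    for kk in sorted(H): 
        if len(H[kk])>15: print(kk,len(H[kk]),round(min(H[kk]),2),round(max(H[kk]),2),end="; ")
    print()
E
```

```text
scene 53747
(40, 40) 36389 0.33 0.6; (40, 45) 16656 0.39 0.54; (50, 30) 604 0.03 0.12; (55, 30) 98 0.03 0.12; 
scene 26887
(60, 20) 11360 0.25 0.5; (70, 20) 6561 0.25 0.51; (70, 30) 8966 0.25 0.51; 
side 30979
(15, 45) 669 0.25 0.35; (15, 50) 356 0.25 0.38; (20, 50) 694 0.3 0.38; (20, 55) 612 0.25 0.37; (20, 60) 83 0.29 0.35; (40, 40) 2017 0.09 0.39; (45, 40) 3084 0.09 0.39; (50, 30) 95 0.1 0.12; (50, 40) 3579 0.09 0.39; (55, 30) 33 0.1 0.12; (55, 40) 4134 0.03 0.39; (60, 30) 42 0.03 0.05; (60, 35) 28 0.03 0.05; (60, 40) 4409 0.03 0.39; (65, 30) 68 0.04 0.05; (65, 35) 62 0.04 0.05; (65, 40) 806 0.03 0.39; (70, 30) 44 0.04 0.05; (70, 35) 22 0.04 0.05; (75, 30) 906 0.13 0.39; (75, 35) 646 0.13 0.39; (80, 30) 562 0.07 0.4; (80, 35) 575 0.08 0.39; (80, 40) 469 0.03 0.34; (85, 30) 223 0.08 0.4; (85, 35) 1277 0.08 0.4; (85, 40) 548 0.03 0.36; (85, 45) 569 0.03 0.35; (90, 30) 31 0.25 0.35; (90, 35) 257 0.12 0.4; (90, 40) 215 0.12 0.15; (90, 45) 260 0.13 0.28; (95, 40) 33 0.12 0.15; (95, 45) 1171 0.03 0.4; (95, 50) 374 0.22 0.39; (95, 55) 307 0.03 0.39; (95, 60) 97 0.03 0.38; (100, 30) 35 0.07 0.08; (100, 40) 457 0.03 0.19; (100, 45) 830 0.03 0.4; (100, 50) 25 0.19 0.19; (100, 55) 114 0.03 0.19; (100, 60) 133 0.03 0.19; 
side 8253
(60, 20) 1274 0.25 0.4; (70, 10) 478 0.33 0.39; (70, 20) 3001 0.25 0.4; (70, 30) 1683 0.25 0.4; (80, 10) 645 0.34 0.4; (80, 20) 180 0.25 0.4; (80, 30) 992 0.25 0.4;
```

>>> apply_moves(
  grip=[1,1,0.6,0.3,0.24],
  travel=[
    [0,0,-0.14],
    [0,0,-0.14],
    [-0.078,-0.116,0],
    [-0.078,-0.116,0],
    [-0.078,-0.116,0],
  ],
  spin=[0,0,0,0,0],
)

```text
time_s: 2.27
eef_pos: [0.206, 0.4183, 0.3021]
eef_rot: [[-0.946, 0.323, 0.001], [0.323, 0.946, 0.001], [-0.001, 0.002, -1.0]]
contact_force: [0.8, -0.9, -0.6]
grip_width: 0.0515
```

>>> apply_moves(
  grip=[0.24,0.24,0.24,0.24,0.24],
  travel=[
    [-0.078,-0.116,0],
    [-0.078,-0.116,0],
    [-0.078,-0.116,0],
    [-0.078,-0.116,0],
    [-0.078,-0.116,0],
  ],
  spin=[0,0,0,0,0],
)

```text
time_s: 2.68
eef_pos: [0.2507, 0.2486, 0.3015]
eef_rot: [[-0.946, 0.324, 0.001], [0.324, 0.946, 0.0], [-0.001, 0.001, -1.0]]
contact_force: [1.1, -0.7, 0.3]
grip_width: 0.0205
```

>>> apply_moves(
  grip=[0.24,0.24,0.24,0.24,0.24],
  travel=[
    [0,0,0],
    [0,0,0],
    [0,0,0],
    [0,0,0],
    [0,0,0],
  ],
  spin=[0.079,0.079,0.079,0.079,0.079],
)

```text
time_s: 3.1
eef_pos: [0.2509, 0.2499, 0.3015]
eef_rot: [[-0.575, 0.818, 0.001], [0.818, 0.575, 0.0], [0.0, 0.001, -1.0]]
contact_force: [-0.1, -0.5, -0.3]
grip_width: 0.0206
```

>>> apply_moves(
  grip=[0.24,0.24,0.24,0.24,0.24],
  travel=[
    [0,0,0],
    [0,0,0],
    [0,0,0],
    [0,0,0],
    [0,0,0],
  ],
  spin=[0.079,0.079,0.079,0.079,0.079],
)

```text
time_s: 3.52
eef_pos: [0.2508, 0.2501, 0.3015]
eef_rot: [[0.007, 1.0, 0.0], [1.0, -0.007, 0.0], [0.0, 0.0, -1.0]]
contact_force: [-0.8, -0.2, 0.1]
grip_width: 0.0202
```

>>> apply_moves(
  grip=[0.24,0.24,0.24,0.24,0.24],
  travel=[
    [-0.0733,0.127,0],
    [-0.0733,0.127,0],
    [-0.0733,0.127,0],
    [-0.0733,0.127,0],
    [-0.0733,0.127,0],
  ],
  spin=[0,0,0,0,0],
)

```text
time_s: 3.93
eef_pos: [0.4108, 0.1572, 0.3016]
eef_rot: [[0.001, 1.0, 0.001], [1.0, -0.001, 0.0], [0.0, 0.001, -1.0]]
contact_force: [-0.1, 0.7, -0.6]
grip_width: 0.0207
```

>>> apply_moves(
  grip=[0.24,0.24,0.24,0.24,0.24],
  travel=[
    [-0.0733,0.127,0],
    [-0.0733,0.127,0],
    [-0.0733,0.127,0],
    [-0.0733,0.127,0],
    [0,0,0],
  ],
  spin=[0,0,0,0.0667,0.0667],
)

```text
time_s: 4.35
eef_pos: [0.5407, 0.0811, 0.2983]
eef_rot: [[0.219, 0.976, -0.002], [0.976, -0.219, -0.002], [-0.003, -0.002, -1.0]]
contact_force: [-0.6, 0.2, -1.3]
grip_width: 0.0206
```

```bash
cat > look.py <<'E'
from h import *
import sys
tag=sys.argv[1]
for n in sys.argv[2:]:
    s=state();p=camera(n);cv2.imwrite(f"pics/{n}{tag}.png",p["pixels"])
    T=pose(p,s);print(n,np.round(s["eef_pos"],4),np.round(np.array(s["eef_rot"])[:,0],3),round(s["time_s"],2))
    for t in("short_foot","press_corner","wedge_tip","wedge_back","wedge","balance"):
        for r in spotter.tip_of(t,p)[:1]: print(t,round(r["p"],2),np.round(w(T,r["position"]),4))
E
python3 look.py 1 wrist side scene
```

```text
wrist [0.5407 0.0811 0.2983] [ 0.219  0.976 -0.003] 4.35
short_foot 0.9 [ 0.5189 -0.046  -0.0017]
press_corner 0.64 [ 0.5177 -0.0532  0.0551]
wedge_tip 0.89 [ 0.518  -0.0389  0.0006]
wedge_back 0.94 [0.5298 0.0476 0.0094]
wedge 0.66 [ 0.5254  0.0013 -0.0012]
side [0.5358 0.0856 0.3022] [0.206 0.978 0.001] 4.7
press_corner 0.7 [ 0.5123 -0.0535  0.0475]
wedge_back 0.71 [0.5326 0.0401 0.0098]
balance 0.92 [ 5.608e-01 -1.290e-01  5.000e-04]
scene [0.5362 0.0851 0.3015] [0.208 0.978 0.   ] 5.05
short_foot 0.82 [ 5.234e-01 -5.440e-02  4.000e-04]
press_corner 0.64 [ 0.51   -0.0534  0.0493]
wedge_tip 0.58 [ 5.127e-01 -4.030e-02  1.000e-04]
wedge_back 0.92 [0.5312 0.043  0.011 ]
wedge 0.56 [ 0.5201 -0.001   0.0021]
```

View pics/wrist1.png

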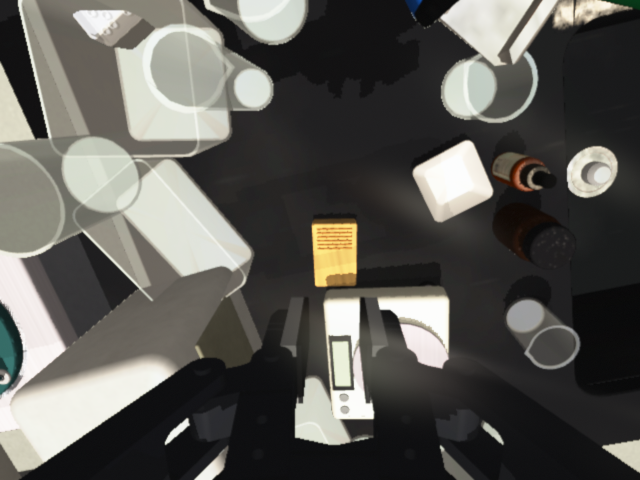

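View pics/side1.png

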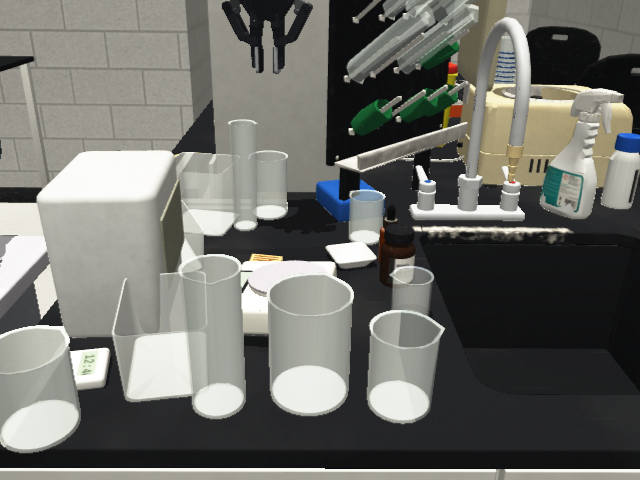

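View pics/scene1.png

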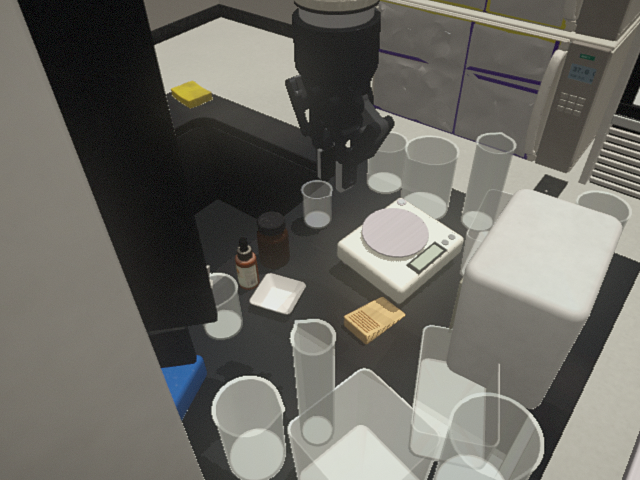

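>>> apply_moves(
  grip=[0.24,0.24,0.24,0.24,0.24],
  travel=[
    [-0.032,0.008,0],
    [0,0,0.15],
    [0,0,0.15],
    [0,0,0.15],
    [0,0,0.15],
  ],
  spin=[0,0,0,0,0],
)

```text
time_s: 5.82
eef_pos: [0.5368, 0.076, 0.1501]
eef_rot: [[0.209, 0.978, 0.001], [0.978, -0.209, -0.0], [0.0, 0.001, -1.0]]
contact_force: [1.3, -0.2, -0.1]
grip_width: 0.0208
```

```bash
python3 look.py 2 wrist scene side
```

```text
wrist [0.5368 0.076  0.1501] [0.209 0.978 0.   ] 5.82
short_foot 0.81 [ 0.518  -0.0444  0.0008]
press_corner 0.87 [ 0.5163 -0.0509  0.0503]
wedge_tip 0.71 [ 0.5179 -0.042   0.0007]
wedge_back 0.94 [0.5324 0.043  0.0081]
wedge 0.7 [ 5.255e-01 -3.000e-04 -4.000e-03]
scene [0.5393 0.0766 0.1557] [0.209 0.978 0.002] 6.17
short_foot 0.58 [ 0.5237 -0.0552  0.003 ]
press_corner 0.65 [ 0.512  -0.0495  0.0498]
wedge_tip 0.76 [ 0.5118 -0.041   0.0018]
wedge_back 0.52 [ 6.645e-01  6.100e-02 -1.000e-04]
balance 0.72 [ 0.5571 -0.1271 -0.0026]
side [0.5371 0.0767 0.1521] [0.209 0.978 0.   ] 6.52
press_corner 0.72 [ 0.5079 -0.0527  0.0498]
wedge_back 0.51 [0.5303 0.0429 0.0109]
balance 0.79 [ 0.5615 -0.1311  0.0006]
```

View pics/scene2.png

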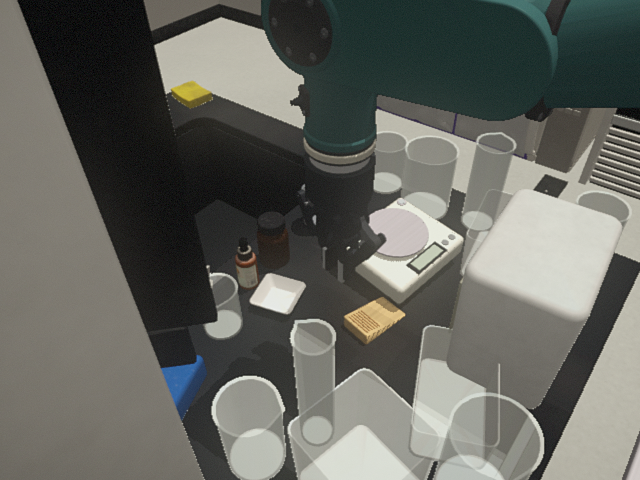

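View pics/wrist2.png

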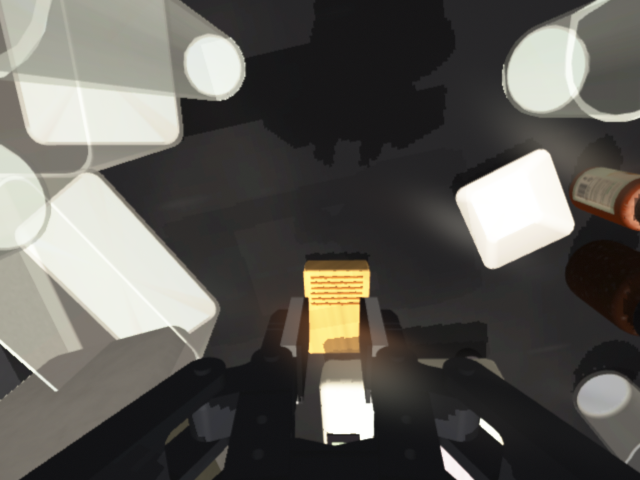

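View pics/side2.png

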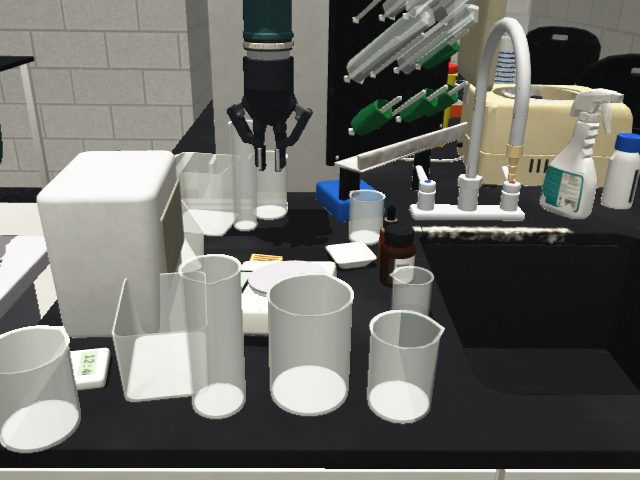

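```bash
python3 - <<'E'
from h import *
p=camera("scene");C=cloud(p,pose(p));ok=(p["depth"]>0)&(C[...,2]>.22)&(np.mgrid[0:480,0:640][0]<200)&(C[...,1]>-.2)&(C[...,1]<.25)
q=C[ok]
for x in np.arange(-.05,.7,.05):
    r=q[(q[:,0]>x)&(q[:,0]<x+.05)]
    if len(r)>20: print(round(x,2),len(r),np.percentile(r[:,2],[.5,99]).round(3),np.percentile(r[:,1],[1,99]).round(3))
E
```

```text
0.25 626 [0.467 0.507] [0.096 0.116]
0.3 10232 [0.439 0.53 ] [0.092 0.125]
0.35 9981 [0.444 0.522] [0.096 0.128]
0.4 7354 [0.441 0.52 ] [0.125 0.129]
0.45 6183 [0.293 0.511] [0.068 0.133]
0.5 11231 [0.298 0.501] [0.062 0.138]
0.55 1695 [0.246 0.495] [0.07  0.138]
0.6 9426 [0.317 0.502] [0.202 0.235]
0.65 5452 [0.322 0.504] [0.233 0.25 ]
```

>>> apply_moves(
  grip=[0.24,0.24,0.24,0.24,0.24],
  travel=[
    [0,0,0.15],
    [0,0,0.15],
    [0,0,0.15],
    [0,0,0.09],
    [0,0,0.04],
  ],
  spin=[0,0,0,0,0],
)

```text
time_s: 7.33
eef_pos: [0.5332, 0.0765, 0.0016]
eef_rot: [[0.209, 0.978, -0.008], [0.978, -0.209, -0.0], [-0.002, -0.008, -1.0]]
contact_force: [0.1, 0.2, -0.5]
grip_width: 0.0205
```

```bash
python3 look.py 3 wrist scene
```

```text
wrist [0.5332 0.0765 0.0016] [ 0.209  0.978 -0.002] 7.33
wedge_back 0.57 [0.5295 0.0474 0.0092]
wedge 0.91 [ 5.231e-01  4.000e-04 -1.100e-03]
scene [0.5388 0.0768 0.009 ] [0.209 0.978 0.001] 7.68
short_foot 0.93 [ 5.21e-01 -5.12e-02  5.00e-04]
press_corner 0.75 [ 0.5113 -0.051   0.0494]
wedge_tip 0.68 [ 0.5116 -0.0414 -0.0009]
wedge_back 0.66 [0.5294 0.0395 0.0152]
wedge 0.94 [ 0.5209  0.0009 -0.0008]
balance 0.16 [ 6.678e-01  6.140e-02 -1.000e-04]
```

View pics/scene3.png

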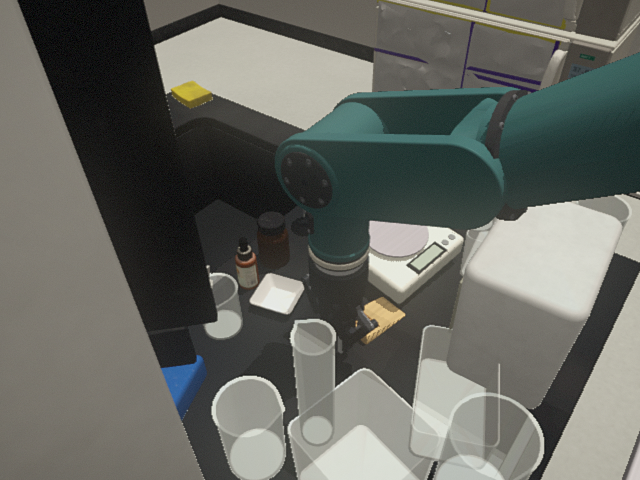

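View pics/wrist3.png

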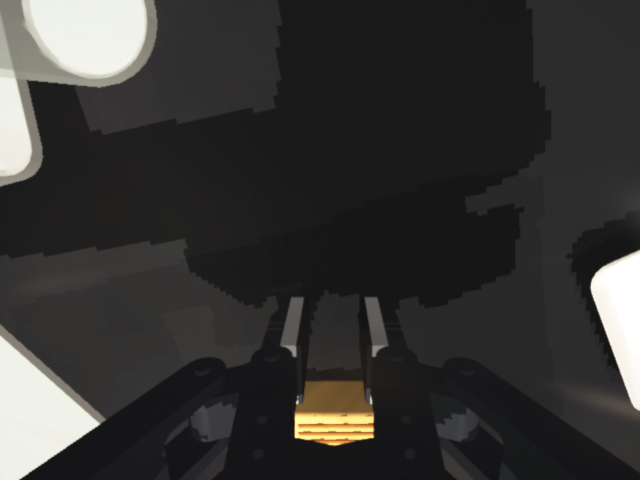

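>>> apply_moves(
  grip=[0.24,0.24,0.24,0.24,0.24],
  travel=[
    [-0.03,0,0.01],
    [-0.03,0,0],
    [-0.03,0,0],
    [-0.02,0,0],
    [0,0,0],
  ],
  spin=[0,0,0,0,0],
)

```text
time_s: 8.45
eef_pos: [0.5308, 0.0493, 0.0038]
eef_rot: [[0.21, 0.978, 0.0], [0.978, -0.21, 0.001], [0.001, -0.0, -1.0]]
contact_force: [0.8, 0.9, -0.2]
grip_width: 0.0205
```

>>> apply_moves(
  grip=[0.24,0.24,0.24,0.24,0.24],
  travel=[
    [-0.016,0,0],
    [-0.016,0,0],
    [-0.016,0,0],
    [0,0,0],
    [0,0,0],
  ],
  spin=[0,0,0,0,0],
)

```text
time_s: 8.87
eef_pos: [0.5284, 0.0378, 0.0038]
eef_rot: [[0.209, 0.978, -0.0], [0.978, -0.209, -0.0], [-0.0, -0.0, -1.0]]
contact_force: [-0.1, 2.4, -0.2]
grip_width: 0.0206
```

```bash
python3 look.py 4 scene; cat > tilt.py <<'E'
from h import *
def fit(q):
    rng=np.random.default_rng(0);best=None
    for _ in range(400):
        i=rng.choice(len(q),3,False);A=np.c_[q[i,:2],np.ones(3)]
        try:c=np.linalg.solve(A,q[i,2])
        except: continue
        if np.hypot(c[0],c[1])>.3: continue
        e=abs(np.c_[q[:,:2],np.ones(len(q))]@c-q[:,2])<.002
        if best is None or e.sum()>best.sum():best=e
    c=np.linalg.lstsq(np.c_[q[best,:2],np.ones(best.sum())],q[best,2],rcond=None)[0]
    return c,best
p=camera("scene");C=cloud(p,pose(p));ok=p["depth"]>0
for t in ("balance","wedge"):
    r=spotter.trace(t,p)
    if not r: print(t,"none");continue
    k=r[0]["pixels"]&ok;q=C[k];q=q[(q[:,2]>.001)&(q[:,2]<.09)]
    if t=="wedge": q=q[(abs(q[:,1])<.09)]
    else:
        hz=q[q[:,2]<.0635]; q2=q
    c,b=fit(q)
    g=c[:2];print(t,round(r[0]["p"],2),len(q),b.sum(),"tilt",np.degrees(np.arctan(np.hypot(*g))).round(2),"downhill",(-g/np.hypot(*g)).round(2),"z mean",q[b][:,2].mean().round(4))
    bx=cv2.boxPoints(cv2.minAreaRect(q[:,:2].astype(np.float32)*1000));print(bx.round(0).tolist())
p=camera("side");C=cloud(p,pose(p));ok=p["depth"]>0
r=spotter.trace("balance",p)
if r:
    q=C[r[0]["pixels"]&ok];q=q[(q[:,2]>.03)&(q[:,2]<.09)];c,b=fit(q);g=c[:2]
    print("side",len(q),b.sum(),"tilt",np.degrees(np.arctan(np.hypot(*g))).round(2),"downhill",(-g/np.hypot(*g)).round(2))
print(round(state()["time_s"],2))
E
python3 tilt.py
```

```text
scene [0.5284 0.0378 0.0038] [ 0.209  0.978 -0.   ] 8.87
short_foot 0.68 [ 0.5237 -0.0528  0.0026]
press_corner 0.74 [ 0.5113 -0.054   0.0526]
wedge_tip 0.95 [ 5.091e-01 -6.050e-02 -3.000e-04]
wedge_back 0.95 [0.5244 0.0258 0.0148]
wedge 0.76 [ 0.517  -0.0191  0.0007]
balance 0.82 [ 0.5605 -0.1281 -0.0047]
balance 0.68 4362 1734 tilt 2.58 downhill [-0.58  0.82] z mean 0.0558
[[469.0, -236.0], [584.0, -254.0], [616.0, -51.0], [500.0, -33.0]]
wedge 0.74 254 178 tilt 5.89 downhill [-0.34 -0.94] z mean 0.0049
[[484.0, -52.0], [511.0, -57.0], [525.0, 26.0], [499.0, 30.0]]
side 2834 1185 tilt 2.99 downhill [-0.69  0.72]
9.47
```

View pics/scene4.png

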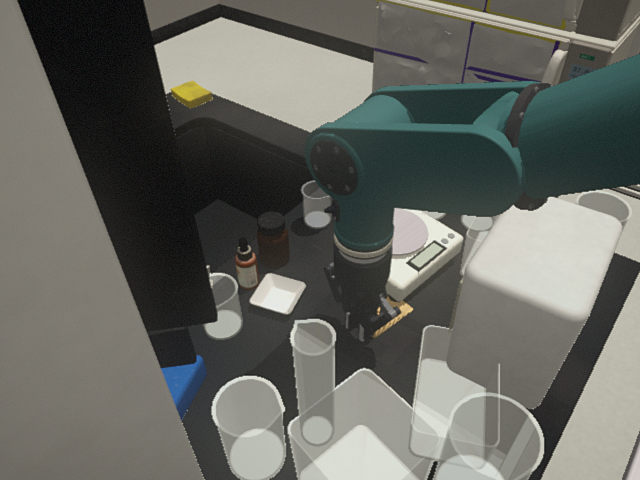

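>>> apply_moves(
  grip=[0.24,0.24,0.24,0.24,0.24],
  travel=[
    [-0.014,0,0],
    [-0.014,0,0],
    [-0.014,0,0],
    [-0.014,0,0],
    [0,0,0],
  ],
  spin=[0,0,0,0,0],
)

```text
time_s: 9.88
eef_pos: [0.5254, 0.0237, 0.0038]
eef_rot: [[0.209, 0.978, -0.0], [0.978, -0.209, -0.001], [-0.001, -0.0, -1.0]]
contact_force: [0.1, 2.7, 0.1]
grip_width: 0.0204
```

```bash
python3 look.py 5 scene; python3 tilt.py; python3 - <<'E'
from h import *
import re
src=open("tilt.py").read().split("p=camera")[0];exec(src)
q=np.load("balance.npy");q=q[(q[:,2]>.001)&(q[:,2]<.09)]
c,b=fit(q);g=c[:2];print("init",len(q),b.sum(),np.degrees(np.arctan(np.hypot(*g))),-g/np.hypot(*g))
E
```

```text
scene [0.5254 0.0237 0.0038] [ 0.209  0.978 -0.001] 9.88
short_foot 0.74 [ 0.5214 -0.0559  0.0083]
press_corner 0.71 [ 0.5143 -0.056   0.0534]
wedge_tip 0.55 [ 0.5067 -0.0719 -0.0007]
wedge_back 0.66 [0.5248 0.0115 0.012 ]
wedge 0.56 [ 7.329e-01 -8.500e-03  6.000e-04]
balance 0.63 [ 0.554  -0.1254 -0.0023]
balance 0.96 3740 1589 tilt 0.59 downhill [0.44 0.9 ] z mean 0.0573
[[467.0, -249.0], [606.0, -271.0], [639.0, -56.0], [501.0, -34.0]]
wedge 0.85 239 146 tilt 8.39 downhill [-0.16 -0.99] z mean 0.0056
[[477.0, 15.0], [484.0, -71.0], [509.0, -69.0], [502.0, 17.0]]
side 2916 1169 tilt 0.35 downhill [0.49 0.87]
10.48
init 7697 2808 5.626483265341557 [-0.68942913  0.72435315]
```

View pics/scene5.png

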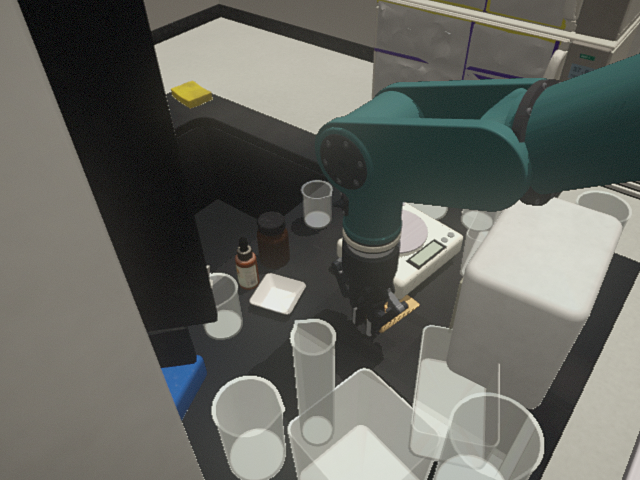

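```bash
cat > tilt2.py <<'E'
exec(open("tilt.py").read().split("p=camera")[0])
e1=np.array([-.69,.72]);e2=np.array([.72,.69])
def run(n,lo=.04,verbose=True):
    p=camera(n);C=cloud(p,pose(p));ok=p["depth"]>0
    r=spotter.trace("balance",p)
    if not r: return
    m=cv2.erode(r[0]["pixels"].astype(np.uint8),np.ones((3,3)))>0
    q=C[m&ok];q=q[(q[:,2]>lo)&(q[:,2]<.085)&(q[:,0]>.46)&(q[:,0]<.65)&(q[:,1]>-.23)&(q[:,1]<-.02)]
    c,b=fit(q)
    # two-level refinement: residual clusters at 0 and +-10mm
    for _ in range(6):
        res=q[:,2]-(np.c_[q[:,:2],np.ones(len(q))]@c)
        lev=np.zeros(len(q));
        up=abs(res-.010)<.0025;dn=abs(res+.010)<.0025;z0=abs(res)<.0025
        use=up|dn|z0;l=np.where(up,1,np.where(dn,-1,0))
        cols=[q[use][:,:2],np.ones((use.sum(),1))]
        for v in(1,-1):
            if (l[use]==v).sum()>80: cols.append((l[use]==v)[:,None].astype(float))
        s=np.linalg.lstsq(np.hstack(cols),q[use][:,2],rcond=None)[0];c=s[:3]
    t=ok&(abs(C[...,2])<.006)&(C[...,0]>.44)&(C[...,0]<.72)&(C[...,1]>-.3)&(C[...,1]<.12)
    ct,bt=fit(C[t])
    g=np.degrees(s[:2]);gt=np.degrees(ct[:2])
    print(n,"n",z0.sum(),up.sum(),dn.sum(),"offs",s[3:].round(4),"down FL %.2f  BL %.2f"%(-g@e1,-g@e2),"| table FL %.2f BL %.2f z %.4f"%(-gt@e1,-gt@e2,np.r_[.55,-.12,1]@ct),"zc %.4f"%(np.r_[.545,-.125,1]@c))
for i in range(2):
    run("scene");run("side")
E
python3 tilt2.py
```

```text
scene n 1644 824 140 offs [ 0.0098 -0.0098] down FL 0.49  BL 0.41 | table FL 0.01 BL -0.01 z -0.0004 zc 0.0572
side n 1047 0 1046 offs [-0.0099] down FL 0.21  BL 0.13 | table FL -0.05 BL -0.02 z 0.0007 zc 0.0682
scene n 1628 819 138 offs [ 0.0099 -0.0099] down FL 0.41  BL 0.32 | table FL -0.08 BL 0.02 z -0.0005 zc 0.0572
side n 1052 0 1031 offs [-0.0099] down FL 0.24  BL 0.12 | table FL -0.04 BL -0.01 z 0.0008 zc 0.0682
```

>>> apply_moves(
  grip=[0.24,0.24,0.24,0.24,0.24],
  travel=[
    [-0.004,0,0],
    [-0.004,0,0],
    [0,0,0],
    [0,0,0],
    [0,0,0],
  ],
  spin=[0,0,0,0,0],
)

```text
time_s: 11.3
eef_pos: [0.5252, 0.0232, 0.0038]
eef_rot: [[0.209, 0.978, 0.0], [0.978, -0.209, 0.001], [0.001, -0.0, -1.0]]
contact_force: [-0.3, 4.9, -0.0]
grip_width: 0.0206
```

```bash
python3 tilt2.py; python3 -c "
from h import *
print(state()['contact_force'])"
```

```text
scene n 1596 782 139 offs [ 0.0098 -0.0098] down FL 0.34  BL 0.41 | table FL -0.01 BL -0.00 z -0.0004 zc 0.0572
side n 1095 1063 85 offs [ 0.0099 -0.01  ] down FL 0.17  BL 0.09 | table FL -0.05 BL 0.00 z 0.0008 zc 0.0584
scene n 1643 782 152 offs [ 0.0098 -0.01  ] down FL 0.27  BL 0.48 | table FL -0.05 BL -0.04 z -0.0005 zc 0.0572
side n 1052 0 1061 offs [-0.0099] down FL 0.11  BL 0.08 | table FL -0.04 BL -0.03 z 0.0008 zc 0.0683
[ 1.14086245  5.31986393 -0.72299243]
```

>>> apply_moves(
  grip=[0.24,0.24,0.24,0.24,0.24],
  travel=[
    [-0.004,0,0],
    [-0.004,0,0],
    [0,0,0],
    [0,0,0],
    [0,0,0],
  ],
  spin=[0,0,0,0,0],
)

```text
time_s: 12.12
eef_pos: [0.5247, 0.0201, 0.0038]
eef_rot: [[0.209, 0.978, -0.0], [0.978, -0.209, -0.0], [-0.0, 0.0, -1.0]]
contact_force: [0.3, 4.0, -0.2]
grip_width: 0.0207
```

```bash
python3 tilt2.py; python3 look.py 6 side wrist; python3 -c "
from h import *
print(state()['contact_force'])"
```

```text
scene n 1544 714 141 offs [ 0.0099 -0.01  ] down FL -0.15  BL 0.51 | table FL -0.04 BL 0.04 z -0.0003 zc 0.0572
side n 1081 0 1127 offs [-0.0099] down FL -0.27  BL 0.08 | table FL -0.05 BL -0.01 z 0.0008 zc 0.0684
scene n 1584 742 150 offs [ 0.0098 -0.0098] down FL -0.15  BL 0.35 | table FL -0.02 BL -0.02 z -0.0004 zc 0.0573
side n 1050 0 1092 offs [-0.0099] down FL -0.31  BL 0.12 | table FL -0.06 BL 0.00 z 0.0008 zc 0.0684
side [0.5247 0.0201 0.0038] [ 0.209  0.978 -0.001] 12.52
press_corner 0.95 [ 0.5162 -0.0556  0.0598]
balance 0.95 [ 0.561  -0.1286  0.0016]
wrist [0.5247 0.0202 0.0038] [ 0.209  0.978 -0.001] 12.87
wedge_back 0.71 [0.522  0.0087 0.0076]
wedge 0.77 [ 0.5181 -0.0327  0.0015]
[-0.90270896 -0.80912537  0.12156359]
```

View pics/wrist6.png

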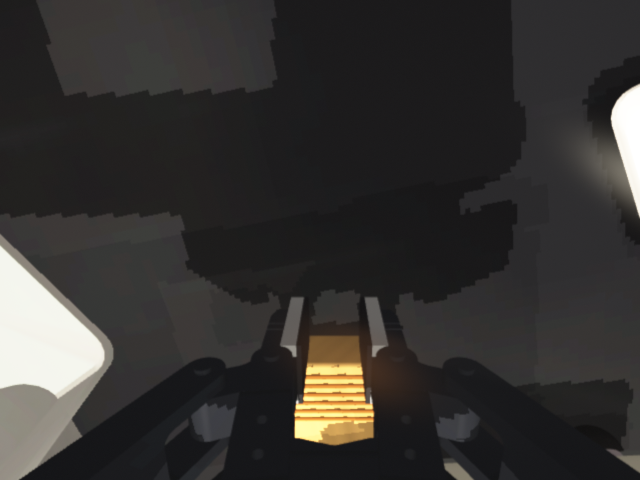

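>>> apply_moves(
  grip=[0.24,0.24,0.24,0.24,0.24],
  travel=[
    [0.04,0,0],
    [0.04,0,0],
    [0,0,-0.14],
    [0,0,-0.14],
    [0,0,-0.14],
  ],
  spin=[0,0,0,0,0],
)

```text
time_s: 13.63
eef_pos: [0.5282, 0.0413, 0.1092]
eef_rot: [[0.208, 0.978, -0.002], [0.978, -0.208, 0.0], [-0.0, -0.002, -1.0]]
contact_force: [0.7, -0.4, 0.4]
grip_width: 0.0204
```

```bash
python3 look.py 7 scene wrist; python3 tilt2.py
```

```text
scene [0.5282 0.0413 0.1092] [ 0.208  0.978 -0.   ] 13.63
short_foot 0.63 [ 0.5195 -0.0557  0.0099]
press_corner 0.81 [ 0.5157 -0.0556  0.0561]
wedge_tip 0.92 [ 0.5036 -0.0746 -0.0013]
wedge_back 0.91 [0.5194 0.0095 0.0133]
wedge 0.92 [ 0.5132 -0.0357  0.0013]
balance 0.68 [ 0.5593 -0.1264 -0.0033]
wrist [0.5276 0.0405 0.1068] [ 0.208  0.978 -0.001] 13.98
short_foot 0.68 [ 0.5178 -0.0482  0.008 ]
press_corner 0.83 [ 0.52   -0.0553  0.0612]
wedge_back 0.83 [0.5218 0.0085 0.0101]
wedge 0.89 [ 5.18e-01 -2.98e-02 -2.00e-04]
scene n 1643 1103 169 offs [ 0.0098 -0.0098] down FL 0.15  BL 0.24 | table FL -0.06 BL -0.00 z -0.0004 zc 0.0574
side n 1072 0 1125 offs [-0.0098] down FL -0.23  BL 0.07 | table FL -0.04 BL -0.01 z 0.0008 zc 0.0683
scene n 1673 1123 159 offs [ 0.0097 -0.0099] down FL 0.18  BL 0.11 | table FL -0.03 BL 0.03 z -0.0003 zc 0.0574
side n 1128 0 1121 offs [-0.0099] down FL -0.19  BL 0.16 | table FL -0.05 BL -0.01 z 0.0008 zc 0.0684
```

View pics/scene7.png

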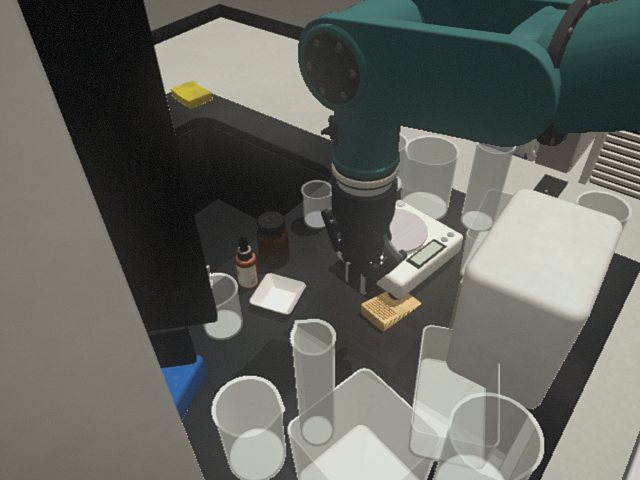

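View pics/wrist7.png

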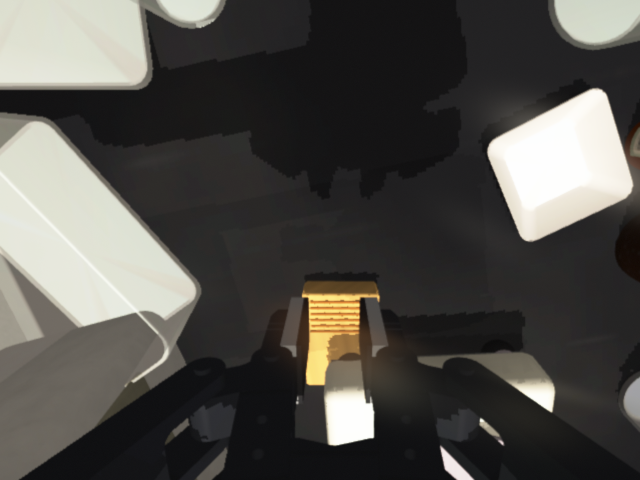

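>>> apply_moves(
  grip=[0,0,0,0,0],
  travel=[
    [-0.129,0.012,0],
    [-0.129,0.012,0],
    [-0.129,0.012,0],
    [0,0,0],
    [0,0,0],
  ],
  spin=[0,0,0,0,0],
)

```text
time_s: 15.15
eef_pos: [0.5174, -0.0578, 0.1089]
eef_rot: [[0.212, 0.977, 0.0], [0.977, -0.212, 0.0], [0.0, 0.0, -1.0]]
contact_force: [0.3, 0.2, 0.2]
grip_width: -0.0002
```

```bash
python3 look.py 8 scene; python3 -c "
from h import *
s=state();print(s['contact_force'],s['grip_width'],s['eef_pos'])"
```

```text
scene [ 0.5174 -0.0578  0.1089] [0.212 0.977 0.   ] 15.15
short_foot 0.67 [ 0.5256 -0.0545  0.0108]
press_corner 0.97 [ 0.5168 -0.0579  0.0551]
wedge_tip 0.66 [ 0.5049 -0.077  -0.    ]
wedge_back 0.56 [0.5223 0.0078 0.0129]
wedge 0.62 [ 5.135e-01 -3.710e-02  3.000e-04]
balance 0.85 [ 0.5577 -0.1299 -0.0025]
[ 0.38535458 -0.6149005  -0.01702821] -0.00014775810154015945 [ 0.5175805  -0.05550967  0.1087882 ]
```

View pics/scene8.png

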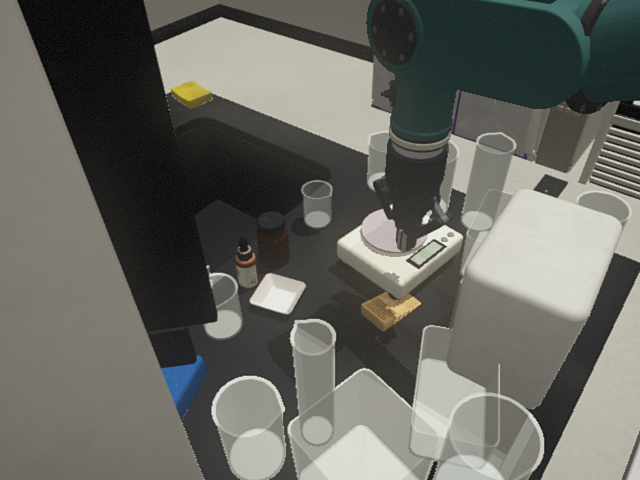

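>>> apply_moves(
  grip=[0,0,0,0,0],
  travel=[
    [0,0,0.07],
    [0,0,0.06],
    [0,0,0.04],
    [0,0,0],
    [0,0,0],
  ],
  spin=[0,0,0,0,0],
)

```text
time_s: 15.92
eef_pos: [0.5171, -0.0561, 0.0658]
eef_rot: [[0.208, 0.978, -0.002], [0.978, -0.208, 0.0], [0.0, -0.002, -1.0]]
contact_force: [-0.0, 0.5, 0.3]
grip_width: 0.0002
```

>>> apply_moves(
  grip=[0,0,0,0,0],
  travel=[
    [0,0,0.012],
    [0,0,0.012],
    [0,0,0],
    [0,0,0],
    [0,0,0],
  ],
  spin=[0,0,0,0,0],
)

```text
time_s: 16.33
eef_pos: [0.5177, -0.0566, 0.0607]
eef_rot: [[0.209, 0.978, 0.001], [0.978, -0.209, -0.0], [0.0, 0.001, -1.0]]
contact_force: [0.3, 0.4, -0.2]
grip_width: -0.0002
```

>>> apply_moves(
  grip=[0,0,0,0,0],
  travel=[
    [0,0,0.006],
    [0,0,0.006],
    [0,0,0.004],
    [0,0,0],
    [0,0,0],
  ],
  spin=[0,0,0,0,0],
)

```text
time_s: 16.75
eef_pos: [0.5177, -0.0565, 0.0573]
eef_rot: [[0.209, 0.978, 0.001], [0.978, -0.209, -0.0], [0.0, 0.001, -1.0]]
contact_force: [-3.4, 0.6, 5.7]
grip_width: -0.0002
```

>>> apply_moves(
  grip=[0,0,0,0,0],
  travel=[
    [0,0,0.004],
    [0,0,0.004],
    [0,0,0],
    [0,0,0],
    [0,0,0],
  ],
  spin=[0,0,0,0,0],
)

```text
time_s: 17.17
eef_pos: [0.5178, -0.0565, 0.0571]
eef_rot: [[0.209, 0.978, 0.001], [0.978, -0.209, -0.0], [0.0, 0.001, -1.0]]
contact_force: [-6.7, 1.4, 13.8]
grip_width: -0.0
```

```bash
python3 tilt2.py;python3 -c "
from h import *
s=state();print(s['contact_force'],s['eef_pos'])"
```

```text
scene n 1551 353 272 offs [ 0.0099 -0.01  ] down FL 0.97  BL 0.03 | table FL -0.02 BL -0.02 z -0.0005 zc 0.0569
side n 1069 0 1024 offs [-0.0098] down FL -0.30  BL 0.07 | table FL -0.05 BL -0.01 z 0.0008 zc 0.0683
scene n 1537 395 273 offs [ 0.0099 -0.0099] down FL 0.80  BL 0.11 | table FL -0.09 BL 0.01 z -0.0004 zc 0.0570
side n 1092 0 1063 offs [-0.0098] down FL -0.22  BL 0.09 | table FL -0.03 BL -0.01 z 0.0008 zc 0.0683
[-5.78741136  1.50010599 13.23597903] [ 0.51777078 -0.05648503  0.05710317]
```

>>> apply_moves(
  grip=[0,0,0,0,0],
  travel=[
    [0,-0.003,0.003],
    [0,0,0.003],
    [0,0,0],
    [0,0,0],
    [0,0,0],
  ],
  spin=[0,0,0,0,0],
)

```text
time_s: 17.98
eef_pos: [0.5177, -0.0564, 0.057]
eef_rot: [[0.209, 0.978, 0.003], [0.978, -0.209, -0.001], [0.0, 0.003, -1.0]]
contact_force: [-7.7, 1.5, 18.3]
grip_width: 0.0001
```

>>> apply_moves(
  grip=[0,0,0,0,0],
  travel=[
    [0,0,0],
    [0,0,0],
    [0,0,-0.02],
    [0,0,-0.06],
    [0,0,-0.1],
  ],
  spin=[0,0,0,0,0],
)

```text
time_s: 18.4
eef_pos: [0.5144, -0.0558, 0.095]
eef_rot: [[0.209, 0.978, -0.007], [0.978, -0.209, 0.002], [0.0, -0.007, -1.0]]
contact_force: [0.6, 0.6, 0.2]
grip_width: -0.0
```

>>> apply_moves(
  grip=[0,0,0,0,0],
  travel=[
    [0,0,-0.14],
    [0,0,-0.14],
    [0,0,-0.14],
    [0,0,-0.14],
    [0.1,0,-0.1],
  ],
  spin=[0,0,0,0,0],
)

```text
time_s: 18.82
eef_pos: [0.5223, -0.0348, 0.2662]
eef_rot: [[0.214, 0.977, 0.004], [0.977, -0.214, -0.003], [-0.002, 0.004, -1.0]]
contact_force: [1.3, 0.4, 1.0]
grip_width: -0.0001
```

>>> apply_moves(
  grip=[0,0,0,0,0],
  travel=[
    [0.13,0,0],
    [0.13,0,0],
    [0.1,0,0],
    [0,0,0],
    [0,0,0],
  ],
  spin=[0,0,0,0,0],
)

```text
time_s: 19.23
eef_pos: [0.5407, 0.0571, 0.262]
eef_rot: [[0.207, 0.978, -0.001], [0.978, -0.207, -0.0], [-0.001, -0.001, -1.0]]
contact_force: [-0.1, 0.2, 0.2]
grip_width: 0.0
```

```bash
python3 look.py 9 scene wrist; python3 tilt2.py
```

```text
scene [0.5407 0.0571 0.262 ] [ 0.207  0.978 -0.001] 19.23
short_foot 0.8 [ 0.5194 -0.0567  0.0082]
press_corner 0.63 [ 0.5172 -0.057   0.057 ]
wedge_tip 0.92 [ 0.5041 -0.0781 -0.0039]
wedge_back 0.94 [0.5219 0.0066 0.0131]
wedge 0.98 [ 5.142e-01 -3.610e-02 -3.000e-04]
balance 0.92 [ 0.557  -0.1268 -0.0074]
wrist [0.5407 0.0552 0.2628] [0.21  0.978 0.   ] 19.58
short_foot 0.74 [ 0.5179 -0.0457  0.0071]
wedge_tip 0.8 [ 0.5092 -0.0775  0.0013]
wedge_back 0.71 [0.5213 0.0072 0.0099]
wedge 0.88 [ 5.191e-01 -3.310e-02 -5.000e-04]
balance 0.96 [ 0.563  -0.1214 -0.0051]
scene n 2892 2250 281 offs [ 0.0099 -0.01  ] down FL 0.22  BL 0.35 | table FL -0.01 BL 0.00 z -0.0004 zc 0.0573
side n 1121 1064 83 offs [ 0.0099 -0.0099] down FL -0.30  BL 0.09 | table FL -0.05 BL -0.00 z 0.0008 zc 0.0585Traceback (most recent call last):
  File "tilt2.py", line 25, in <module>
    run("scene");run("side")
    ~~~^^^^^^^^^
  File "tilt2.py", line 9, in run
    c,b=fit(q)
        ~~~^^^
  File "<string>", line 5, in fit
  File "numpy/random/_generator.pyx", line 864, in numpy.random._generator.Generator.choice
ValueError: a must be a positive integer unless no samples are taken
```

View pics/scene9.png

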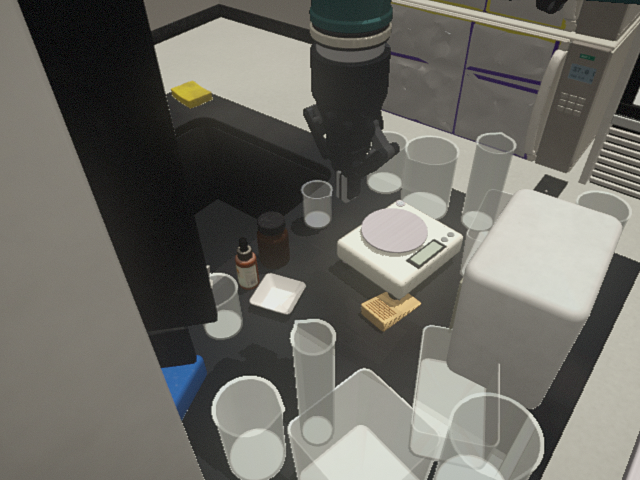

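View pics/wrist9.png

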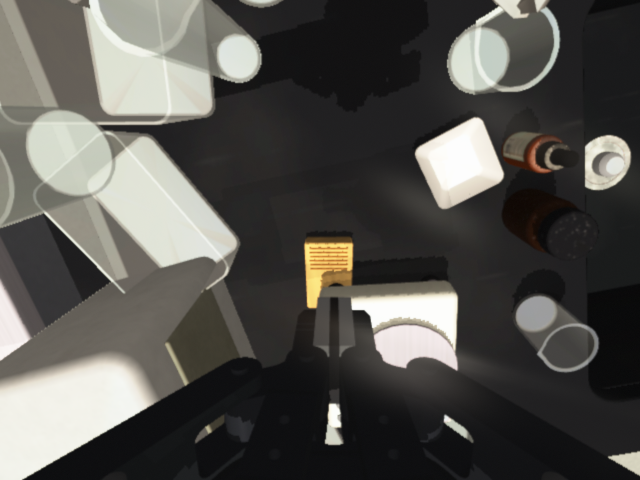

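```bash
python3 -c "
from h import *
s=state();print(s['time_s'],np.round(s['qd'],2));print(order.hand_in())"
```

```text
20.2333 [-0.06  0.07  0.01  0.05  0.03  0.07]
the job is handed in; nothing more can be done
None
```

I pushed the wedge about 35 mm, thin end first, under the short front-left foot until the balance stood level. I then pressed the corner above that foot and took the hand away. The job was handed in at 20.2 s of the 50 s allowed.

- **Level:** the tilt toward the short foot went from about 5.6° to within about 0.3° of level. The two cameras disagree slightly: the scene camera reads +0.2° and the side camera −0.3°. The last one-off fit of the scene camera also showed 0.35° sideways, against 0.1° from the side camera.
- **Press test:** I pressed with up to 18 N and the fingertips sank only about 0.3 mm from 6 N to full load. The side camera's tilt did not change under 13 N. The scene camera's reading during the press (0.8–1.0°) was not usable, because the hand blocked part of its view. About 8 N of sideways force came with the press.
- **Place:** the balance stayed where it was within the measuring error, about 2–3 mm. The wedge stayed under the foot, and the jar, dropper bottle and weighing boat were not touched.
- **Last look:** the wedge was under the foot, the balance was level and the hand was clear. One repeat tilt measurement at the end failed because it found no usable depth points on the balance, so that final tilt rests on one reading per camera.

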